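# Make up the guide-arm repair kit

## Robot

A 6-joint arm with a two-finger parallel gripper is mounted at the origin on a cart in front of the work surface, level with it; the furniture and walls round the work are solid. World frame = base frame: x ahead of the robot, y to its left, z up, the work surface at z = 0. Lengths are in m, angles in rad, forces in N, time in s.
With the tool pointing down it reaches from about 0.3 to 0.875 m from the base axis. Payload 4.2 kg.
Tool frame: the origin (TCP) lies at the very end of the fingers, on their centre line; the grasp point (between the pads) lies 19 mm behind it (manip.grip_depth is the distance from the TCP to the grasp point, in m); z points along the fingers, y is the line along which they close (so a half turn about z gives the same grasp; the last joint's range is limited). The gripper opens to 85 mm and grips with 20 to 120 N. Pads are 22 mm wide; open, the fingers measure 114 mm over their backs; the gripper's body (76 mm by 85 mm) begins 54 mm behind the grasp point. The pads swing forward as they close: fully open they stand 13 mm farther back than shut.
Start: joints at [-1.31, 0.32, 1.565, -0, 1.257, -0.02], TCP at [0.159, -0.552, 0.231] pointing down, gripper open.
Joint ranges: [-3.11, 3.11], [-0.84, 2.01], [0.21, 2.61], [-1.34, 4.49], [0.05, 2.63], [-2.56, 2.56]. Speed limits (rad/s): [2.57, 2.57, 3.14, 3.14, 3.14, 3.14].

## Interface

Orientations are given as a rotation vector (axis times angle).
In Python, from station import manip gives the robot as it stands. The module is installed in compiled form; this text tells all that it offers. Calls block until the motion is done:
- manip.move_pose(position, orientation): joint-space move of the TCP to a pose.
- manip.movel(position, attitude=None, v=0.15): straight line of the TCP; attitude=None keeps the orientation; v is the mean speed in m/s.
- manip.move_joints(angles): joint-space move.
- manip.release() and manip.close_gripper(grip_force=None): open the fingers fully, or close them until they stop; grip_force is the grip in N (None keeps the last).
- manip.sleep(seconds).
- manip.solve_ik(position, orientation): joint angles nearest the present ones, or None.
- manip.observe(): the state.
- manip.read_camera(name): name is "scene" or "top" or "wrist"; returns (picture, depth): 480x640x3 uint8, red, green, blue; 480x640 float32, m along the optical axis (not along the pixel's ray), 0 where there is no reading.
- manip.camera_params(name): a dict with "fov_y" (degrees; the focal length in pixels is half the picture's height over the tangent of half this angle, whatever the lens; pixels are square), "cx", "cy" (the principal point, pixels), "world_from_camera" (4x4, takes a point from camera to world coordinates). Camera axes: x right, y up, looking along -z (the intrinsics and any distortion apply to the point x, -y, -z); pixel columns grow to the right and rows downward; lengths in m; the calibration is good to about 2 mm. A picture is of the moment at which its call begins: read the wrist's pose just before it. camera_params takes no time and is no camera call; for the wrist camera it gives the pose at the moment of the call.
A pose or a line that the arm cannot do raises manip.Unreachable and nothing moves.
- manip.job_done(): hands the job in; it is judged then, once.
The state is a dict: "clock": time; "joint_positions": joint angles; "qd": joint speeds; "joint_torque": joint torques, N m; "eef_pos": TCP position; "ee_rot": TCP orientation; "ft_force": force on the tool from outside, world axes, zero at the start; "wrist_torque": the same for the moment, N m; "opening": opening from 0.0 (shut) to 1.0 (fully open); "grasp_force": force on a finger pad.
Only numpy, scipy, OpenCV 4.12 (cv2) and the standard library are available. Lean on these libraries where they do the work, as an engineer would, in place of code of your own. Each camera call takes 0.05 s, during which the arm holds its last target. There are 200 camera calls.

## Task

Make up the repair kit for the guide arm: put the guide roller, the narrow U-bracket, the long bolt and the hex nut each into its own fitted recess in the kit tray, seated on the floor of the recess and the same way up as you find it (roller on end, bracket legs up, bolt on its head, nut flat). The wide U-bracket and the short bolt are not for this arm: leave them standing where they are.

Things in the scene. Friction and masses are not known exactly. Their poses are not given: they have to be found in the camera images.
- roller: guide roller: dark steel, waisted like a spool, 52 mm diameter, 52 mm tall, standing on end. Origin: centre of its underside, z up along its axis. Flanges at both ends have the full diameter.
- narrow_bracket: the narrow U-bracket: black flat strap bent into a U, base on the table and both legs up; 63 mm over the outsides of the legs (its y axis), 25 mm wide (its x axis), 50 mm tall, strap 4 mm thick, a rivet head inside each leg. Can be gripped across the outsides of both legs. Origin: centre of the underside of its base, z up.
- long_bolt: the long hex bolt: rusty, standing on its head with the thread up; 75 mm tall, head 24 x 27 mm and 11 mm high, shank 16 mm diameter. Origin: centre of the head's underside, z up along the shank.
- hex_nut: heavy rusty hex nut lying flat: 30 mm across flats (its x axis), 34 mm across corners (its y axis), 16 mm high. Origin: centre of its underside, z up.
- wide_bracket: look-alike, not for the kit: wide U-bracket of rusty strap, 78 mm over the legs (its y axis), 30 mm wide, 42 mm tall, legs up; longer than the slot in the tray. Loose. Origin: centre of the underside of its base, z up.
- short_bolt: look-alike, not for the kit: short bright hex bolt standing on its head, 58 mm tall, head 18 x 20 mm, shank 12 mm diameter. Loose. Origin: centre of the head's underside, z up.
- roller_block: block for the roller: fixed wooden block 98x98x26 mm, one of four in a grey steel tray (2 x 2 in any order, 100 mm between centres; tray 206 mm square at the same yaw, rim 24 mm high, block tops 29 mm over the table). In mid-top a large round recess, 64 mm diameter, 18 mm deep (floor 8 mm above the block's underside). Origin: centre of the block's underside, z up.
- bracket_block: block for the narrow bracket: like roller_block, same tray. In the middle of its top a slot 75 mm long along the block's y axis and 37 mm wide along its x axis, 18 mm deep (floor 8 mm above the underside); the bracket stands in it with its base down, legs at the slot's ends. Origin: centre of the block's underside, z up.
- bolt_block: block for the long bolt: like roller_block, same tray. In the middle of its top the small deep round hole, 40 mm diameter, 22 mm deep (floor 4 mm above the underside); the bolt stands in it on its head. Origin: centre of the block's underside, z up.
- nut_block: block for the nut: like roller_block, same tray. In the middle of its top a shallow square recess, 46 x 46 mm, 7 mm deep (floor 19 mm above the underside), so that the nut lying flat stands 9 mm proud. Origin: centre of the block's underside, z up.
Things that resemble listed ones, but are neither listed nor needed, are in the scene too. What is shaped like the narrow_bracket but yellow is not meant.

How it is judged:
By the outcome, as a careful person would: the job done as asked, in the order asked, and still so for the second after the job is handed in, with the robot touching nothing.
It also fails if it takes over 104 s, if anything falls off the work surface, if the arm or the gripper's body presses on something with over 40 N, if the wrist force passes 120 N, or if a joint passes its speed limit or range.

## Working session

There is one attempt and no reset: what is moved stays moved. The work goes in short steps, each a Python script; the robot and the scene stay as the last script left them, time stands still between calls to the robot, and variables do not carry over. Pictures are saved under pics/ and viewed, at most 14 in all, crops included, and the job is handed in when it is done.

```bash
mkdir -p pics; cat > h.py <<'E'
import numpy as np, cv2
from station import manip as m
def snap(name,fn=None):
    P=m.camera_params(name); im,d=m.read_camera(name)
    np.savez('pics/%s.npz'%(fn or name),im=im,d=d,T=P['world_from_camera'],f=240/np.tan(np.radians(P['fov_y'])/2),c=[P['cx'],P['cy']])
    if fn: cv2.imwrite('pics/%s.png'%fn,im[:,:,::-1])
    return im,d,P
E
python3 - <<'E'
from h import *
for n in('scene','top','wrist'):
    im,d,P=snap(n,n+'0'); print(n,{k:(np.round(v,3).tolist() if not isinstance(v,(str,dict)) else v) for k,v in P.items()},(d>0).mean())
s=m.observe();print(s)
E
```

```text
scene {'fov_y': 43.073, 'cx': 320.081, 'cy': 241.014, 'world_from_camera': [[-0.791, 0.454, -0.411, -0.008], [-0.612, -0.606, 0.508, 0.634], [-0.018, 0.653, 0.757, 1.005], [0.0, 0.0, 0.0, 1.0]]} 0.9962955729166667
top {'fov_y': 45.756, 'cx': 329.82, 'cy': 242.504, 'world_from_camera': [[0.018, 0.988, -0.151, 0.33], [-0.999, 0.022, 0.023, -0.005], [0.026, 0.15, 0.988, 1.35], [0.0, 0.0, 0.0, 1.0]]} 0.9959212239583334
wrist {'fov_y': 69.611, 'cx': 322.673, 'cy': 240.349, 'world_from_camera': [[0.277, 0.923, 0.266, 0.227], [-0.961, 0.267, 0.075, -0.532], [-0.001, -0.276, 0.961, 0.373], [0.0, 0.0, 0.0, 1.0]]} 0.9959733072916667
{'clock': 0.15, 'joint_positions': array([-1.30997112e+00,  3.20146561e-01,  1.56540949e+00,  1.28848279e-05,
        1.25746752e+00, -2.00233037e-02]), 'qd': array([ 0.00040611, -0.00167295, -0.00328987,  0.00064615,  0.00146544,
       -0.00071873]), 'joint_torque': array([ 4.86915942e-04, -4.15841818e+01, -2.34345710e+01, -4.34634515e-06,
        6.00192769e-03,  1.04221357e-05]), 'eef_pos': array([ 0.15926539, -0.55210127,  0.23067041]), 'ee_rot': array([-3.10926186e+00, -4.39502159e-01,  2.50746045e-04]), 'ft_force': array([-0.49436397, -0.23793462, -0.61232181]), 'wrist_torque': array([ 0.00886949, -0.00361303,  0.01582918]), 'grasp_force': 0.0, 'opening': 0.9929734601338898}
```

View pics/top0.png

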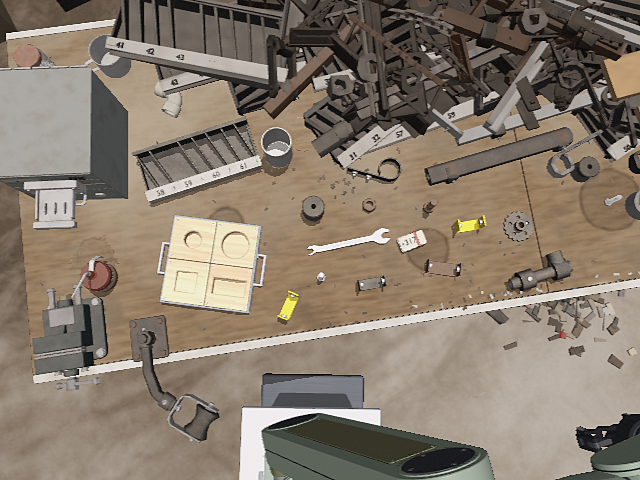

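View pics/scene0.png

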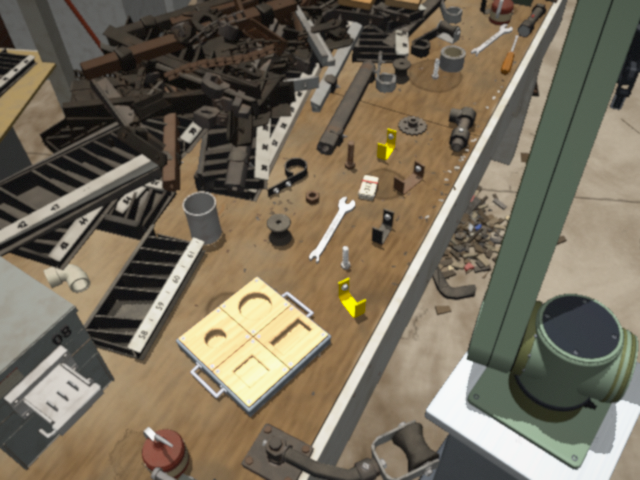

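The top view shows the tray around (212,265): hole at (193,240), round recess at (236,243), square at (186,283), slot at (231,286). It also shows the roller (313,208), nut (369,205), long bolt (429,207), narrow bracket (372,284), wide bracket (443,268), short bolt (321,277) and yellow look-alikes. The scene view confirms these. Next I'll get rough positions and then move the wrist camera closer.

```bash
cat >> h.py <<'E'
class V:
    def __init__(s,fn):
        z=np.load('pics/%s.npz'%fn); s.im,s.d,s.T,s.f,s.c=z['im'],z['d'],z['T'],float(z['f']),z['c']
    def ray(s,uv):
        uv=np.atleast_2d(np.asarray(uv,float)); r=np.c_[(uv[:,0]-s.c[0])/s.f,-(uv[:,1]-s.c[1])/s.f,-np.ones(len(uv))]
        return s.T[:3,3],r@s.T[:3,:3].T
    def plane(s,uv,z):
        o,r=s.ray(uv); return o+r*((z-o[2])/r[:,2])[:,None]
    def cloud(s):
        v,u=np.mgrid[:480,:640]; o,r=s.ray(np.c_[u.ravel(),v.ravel()]); return (o+r*s.d.ravel()[:,None]).reshape(480,640,3)
    def proj(s,p):
        q=(np.atleast_2d(p)-s.T[:3,3])@s.T[:3,:3]; return np.c_[s.c[0]-s.f*q[:,0]/q[:,2],s.c[1]+s.f*q[:,1]/q[:,2]]
def tri(o1,r1,o2,r2):
    A=[];b=[]
    for o,r in((o1,r1),(o2,r2)):
        r=np.ravel(r)/np.linalg.norm(r); M=np.eye(3)-np.outer(r,r); A.append(M);b.append(M@o)
    return np.linalg.lstsq(np.vstack(A),np.hstack(b),rcond=None)[0]
E
python3 - <<'E'
from h import *
t=V('top0');s=V('scene0');C=t.cloud()
for n,uv in dict(roller=(313,208),nut=(369,205),lb=(429,207),nb=(372,284),wb=(443,268),sb=(321,277),hole=(193,240),round=(236,243),sq=(186,283),slot=(231,286),mid=(208,264),table=(300,260),table2=(400,220)).items():
    print(n,C[uv[1],uv[0]].round(3),t.plane(uv,0.03).round(3)[0])
for uv in ((300,300),(253,335)): print(uv,s.cloud()[uv[1],uv[0]].round(3))
# table height over patches
for a in ((330,250),(340,260),(470,240)): print(C[a[1]-3:a[1]+4,a[0]-3:a[0]+4,2].mean().round(4))
E
```

```text
roller [0.619 0.006 0.001] [0.613 0.006 0.03 ]
nut [ 0.631 -0.13  -0.006] [ 0.623 -0.127  0.03 ]
lb [ 0.618 -0.267  0.045] [ 0.622 -0.27   0.03 ]
nb [ 0.438 -0.138  0.001] [ 0.436 -0.136  0.03 ]
wb [ 0.479 -0.308  0.006] [ 0.476 -0.302  0.03 ]
sb [ 0.447 -0.016  0.058] [ 0.449 -0.017  0.03 ]
hole [0.533 0.288 0.011] [0.53  0.284 0.03 ]
round [0.528 0.186 0.011] [0.525 0.184 0.03 ]
sq [0.43  0.296 0.022] [0.429 0.294 0.03 ]
slot [0.426 0.193 0.012] [0.424 0.191 0.03 ]
mid [0.474 0.247 0.028] [0.474 0.246 0.03 ]
table [0.492 0.034 0.002] [0.488 0.033 0.03 ]
table2 [ 0.594 -0.205  0.001] [ 0.589 -0.201  0.03 ]
(300, 300) [0.471 0.11  0.004]
(253, 335) [0.479 0.239 0.03 ]
0.0048
0.028
0.0012
```

```bash
cat >> h.py <<'E'
def ori(psi): return np.pi*np.array([np.cos(psi/2),np.sin(psi/2),0])
E
python3 - <<'E'
from h import *
for i,(x,y) in enumerate([(.53,-.24),(.53,-.06),(.48,.16),(.48,.28)]):
    m.move_pose([x,y,.2],ori(0)); m.sleep(.2); snap('wrist','w%d'%i)
s=m.observe();print(s['clock'],s['joint_positions'].round(2),s['eef_pos'])
a=[cv2.imread('pics/w%d.png'%i) for i in range(4)]
cv2.imwrite('pics/m1.png',cv2.resize(np.vstack([np.hstack(a[:2]),np.hstack(a[2:])]),(800,600),interpolation=cv2.INTER_AREA))
E
```

```text
5.1167 [ 0.51  0.31  1.66 -0.    1.17  2.08] [0.48021424 0.2789213  0.20015795]
```

View pics/m1.png

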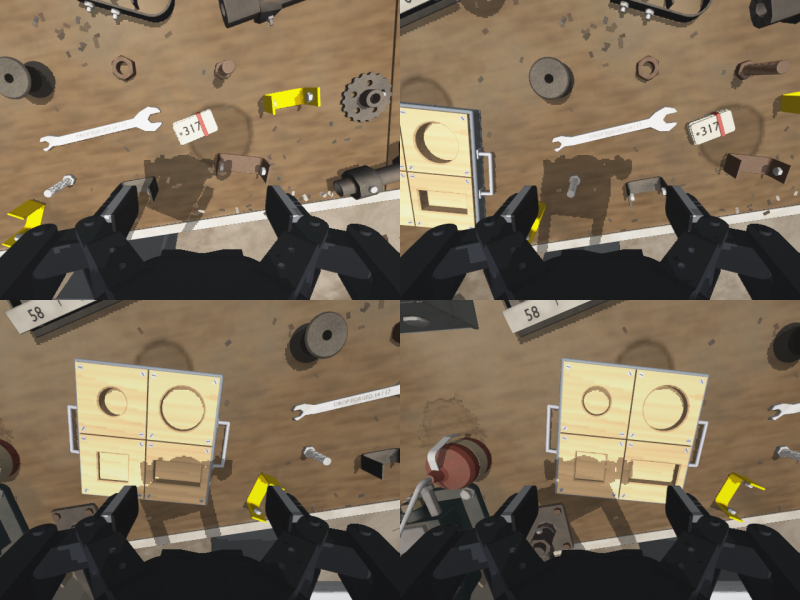

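The wrist mosaic shows all four recesses in w2/w3 (holes near (113,402) and (182,408) of the mosaic). The roller, nut and long bolt are in w0/w1, and the narrow bracket is at about (645,187) in w1, partly near a finger. Next I'll measure by masks and by triangulating w2/w3 and w0/w1.

```bash
cat > meas.py <<'E'
from h import *
def comp(mask,near,view,z):  # biggest contour nearest to rough xy
    cs,_=cv2.findContours(mask.astype(np.uint8),cv2.RETR_EXTERNAL,cv2.CHAIN_APPROX_NONE)
    best=None
    for c in cs:
        if cv2.contourArea(c)<15: continue
        p=view.plane(c[:,0],z)[:,:2]; q=p.mean(0); e=np.hypot(*(q-near))
        if e<.05 and (best is None or len(c)>len(best[0])): best=(c,p)
    return best
def rect(p): return cv2.minAreaRect((p*1000).astype(np.float32))
def tris(nm,c1,v1,c2,v2): print('  tri',nm,tri(*v1.ray(c1),*v2.ray(c2)).round(4))
E
cat > m1.py <<'E'
from meas import *
def hole_list(v):
    C=v.cloud(); z=C[...,2]
    hsv=cv2.cvtColor(v.im,cv2.COLOR_RGB2HSV)
    top=((z>.024)&(z<.036)&(hsv[...,1]>60)).astype(np.uint8)
    top=cv2.morphologyEx(top,cv2.MORPH_OPEN,np.ones((3,3)));top=cv2.morphologyEx(top,cv2.MORPH_CLOSE,np.ones((5,5)))
    cs,h=cv2.findContours(top,cv2.RETR_CCOMP,cv2.CHAIN_APPROX_NONE); out=[]
    print('ztop',np.median(z[top>0]).round(4))
    for c,hh in zip(cs,h[0]):
        if hh[3]>=0 and cv2.contourArea(c)>400:
            p=v.plane(c[:,0],.029)[:,:2]; r=rect(p)
            pix=np.zeros(z.shape,np.uint8); cv2.drawContours(pix,[c],-1,1,-1)
            print('hole',np.array(r[0]).round(1),np.array(r[1]).round(1),round(r[2],1),'floor',np.percentile(z[pix>0],20).round(4),'eqdia',round(2e3*np.sqrt(cv2.contourArea((p*1000).astype(np.float32))/np.pi/1e6),1))
            out.append((c[:,0].mean(0),np.array(r[0])/1000))
    return out
vs={n:V(n) for n in('w0','w1','w2','w3','top0')}
H={}
for n in('w2','w3','top0'): print(n); H[n]=hole_list(vs[n])
for c,p in H['w2']:
    for c2,p2 in H['w3']:
        if np.hypot(*(p-p2))<.02: tris('hole',c,vs['w2'],c2,vs['w3'])
R=dict(roller=((.615,.006),.044,.06,.052),nut=((.627,-.128),.010,.022,.016),bolt=((.62,-.268),.066,.085,.075),nb=((.437,-.137),.006,.06,.05),nbtop=((.437,-.137),.044,.06,.05),head=((.62,-.268),.006,.014,.011))
for k,(xy,lo,hi,z) in R.items():
    q={}
    for n in('w0','w1','top0'):
        v=vs[n];C=v.cloud(); mk=(C[...,2]>lo)&(C[...,2]<hi)&(np.hypot(C[...,0]-xy[0],C[...,1]-xy[1])<.055)
        if mk.sum()<10: print(k,n,'none');continue
        zt=np.percentile(C[mk][:,2],90)
        P=C[mk][:,:2]; r=rect(P)
        b=comp(mk,xy,v,z)
        s='' if b is None else '%s %s'%(np.array(rect(b[1])[0]).round(1),np.array(cv2.minEnclosingCircle((b[1]*1000).astype(np.float32))[1]).round(1))
        print(k,n,mk.sum(),'z90',zt.round(4),'cloudrect',np.array(r[0]).round(1),np.array(r[1]).round(1),round(r[2],1),'ray',s)
        if b is not None: M=cv2.moments(b[0]); q[n]=(M['m10']/M['m00'],M['m01']/M['m00'])
    if 'w0' in q and 'w1' in q: tris(k,q['w0'],vs['w0'],q['w1'],vs['w1'])
E
python3 m1.py
```

```text
w2
ztop 0.0286
hole [424. 198.] [75.7 38.2] 84.2 floor 0.0102 eqdia 59.2
hole [532.7 285.8] [39.4 39.7] 49.3 floor 0.0063 eqdia 39.3
hole [522.5 187.4] [63.4 63.3] 42.7 floor 0.0101 eqdia 63.4
w3
ztop 0.0286
hole [434.5 297.6] [47.5 46.9] 84.1 floor 0.0211 eqdia 51.8
hole [532.9 287.3] [39.6 39.9] 44.7 floor 0.0061 eqdia 39.9
hole [522.3 189.2] [63.  63.3] 46.4 floor 0.0101 eqdia 63.2
top0
ztop 0.03
  tri hole [0.5329 0.2874 0.0252]
  tri hole [0.523  0.1878 0.0249]
roller w0 2797 z90 0.0524 cloudrect [ 6.112e+02 -5.000e-01] [39.4 52.4] 76.3 ray [611.1  -2.5] 26.2
roller w1 3351 z90 0.0524 cloudrect [613.1   7.4] [51.7 52.2] 88.5 ray [612.9   6.7] 25.9
roller top0 373 z90 0.0557 cloudrect [612.    6.7] [52.1 49. ] 1.3 ray [611.6   6.7] 26.0
  tri roller [0.6136 0.009  0.0407]
nut w0 805 z90 0.0165 cloudrect [ 628.8 -126.8] [34. 30.] 63.8 ray [ 628.5 -128.1] 17.2
nut w1 753 z90 0.0166 cloudrect [ 628.5 -126.5] [32.6 30. ] 3.9 ray [ 628.4 -125.8] 16.8
nut top0 95 z90 0.0204 cloudrect [ 627.5 -127.2] [32.6 26.9] 0.4 ray [ 627.5 -127.3] 16.3
  tri nut [ 0.6289 -0.1269  0.0123]
bolt w0 39
[... 508 characters left out ...]
 [ 436.2 -134.8] [105.3  84.2] 64.6 ray [ 433.1 -104. ] 13.3
  tri nb [ 0.3673 -0.1256 -0.11  ]
nbtop w0 144 z90 0.0501 cloudrect [ 440.  -133.1] [24.8 63.8] 10.8 ray [ 447.1 -163.5] 13.1
nbtop w1 84 z90 0.0502 cloudrect [ 434.  -103.7] [25.6  2.9] 11.1 ray [ 435.9 -103.2] 13.5
nbtop top0 36 z90 0.0546 cloudrect [ 439.7 -133.6] [23.6 63.2] 12.0 ray 
  tri nbtop [ 0.3637 -0.1242 -0.0933]
head w0 282 z90 0.0114 cloudrect [ 602.9 -266.7] [24.3 74.4] 79.1 ray [ 624.8 -268.5] 13.3
head w1 413 z90 0.0117 cloudrect [ 603.1 -266.1] [24.8 74.1] 79.3 ray [ 625.7 -267.1] 13.7
head top0 78 z90 0.0131 cloudrect [ 613.3 -275.5] [91.7 99.8] 75.5 ray [ 628.  -265.8] 14.2
  tri head [ 0.6252 -0.267   0.0078]
```

```bash
cat >> h.py <<'E'
rad=np.radians
def st(t):
    s=m.observe(); print(t,'t=%.1f open %.3f grip %.1f F'%(s['clock'],s['opening'],s['grasp_force']),s['ft_force'].round(1),'tcp',s['eef_pos'].round(4))
def pick(xy,psi,h,force):
    p=np.array([*xy,h]); o=ori(rad(psi))
    m.move_pose(p+[0,0,.16-h],o); m.movel(p,v=.12); st('at')
    m.close_gripper(force); st('gripped'); m.movel(p+[0,0,.16-h],v=.15); st('lifted')
def place(xy,psi,z,view=None):
    p=np.array([*xy,z]); o=ori(rad(psi))
    m.move_pose(p+[0,0,.17-z],o); m.movel(p+[0,0,.025],v=.2); m.movel(p,v=.04); st('down')
    m.release(); st('open'); m.movel(p+[0,0,.19-z],v=.2)
    if view: m.sleep(.1); snap('wrist',view)
E
python3 - <<'E'
from h import *
pick((.613,.007),90,.022,50)
snap('wrist','g1')
place((.5226,.1878),84,.011+.022+.001,'p1')
E
```

```text
at t=8.2 open 1.004 grip 0.0 F [ 0.3 -0.7  0.1] tcp [0.6136 0.007  0.0228]
gripped t=8.6 open 0.594 grip 52.8 F [-0.9  0.3  6. ] tcp [0.6133 0.007  0.0229]
lifted t=9.7 open 0.591 grip 52.2 F [-1.1 -0.3 -2.5] tcp [0.6122 0.007  0.1587]
down t=12.1 open 0.597 grip 52.6 F [-3.2 -0.5  2.4] tcp [0.522  0.1877 0.0339]
open t=12.5 open 0.997 grip 0.0 F [0.3 0.5 0.7] tcp [0.5228 0.1879 0.034 ]
```

View pics/p1.png

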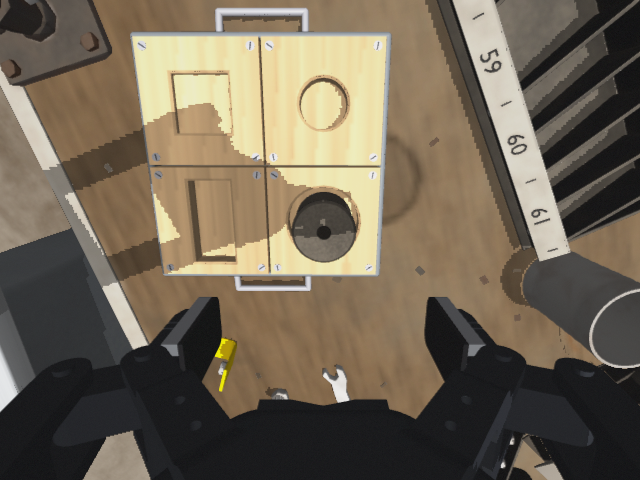

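The roller stands in the round recess, its top centred near (323,232) and clear of the rim. I'll check its height and position, then do the bracket.

```bash
cat > chk.py <<'E'
from meas import *
def chk(fn,xy,lo,hi,r=.05):
    v=V(fn);C=v.cloud(); mk=(C[...,2]>lo)&(C[...,2]<hi)&(np.hypot(C[...,0]-xy[0],C[...,1]-xy[1])<r)
    q=rect(C[mk][:,:2]); print('chk',fn,mk.sum(),'zmed',np.median(C[mk][:,2]).round(4),'std',C[mk][:,2].std().round(4),np.array(q[0]).round(1),np.array(q[1]).round(1),round(q[2],1))
E
python3 - <<'E'
from chk import *
chk('p1',(.5226,.1878),.054,.075)
exec(open('m1.py').read().split("vs=")[0].split('import *')[1]); hole_list(V('p1'))
pick((.4400,-.1332),11,.017,50)
snap('wrist','g2')
place((.4235,.1982),-6,.011+.017+.001,'p2')
chk('p2',(.4235,.1982),.05,.07); chk('p2',(.5226,.1878),.054,.075)
E
```

```text
chk p1 3074 zmed 0.0625 std 0.0011 [522.7 187.6] [51.9 51.9] 38.9
ztop 0.0286
hole [521.5 184.8] [70.2 63.7] 84.0 floor 0.0209 eqdia 67.0
hole [423.7 199. ] [74.3 37.9] 84.1 floor 0.0102 eqdia 58.9
hole [557.5 261.8] [56.7 12.3] 81.9 floor 0.0279 eqdia 25.5
hole [532.6 286.8] [40.4 39.4] 84.0 floor 0.0062 eqdia 39.9
hole [434.2 297.4] [45.7 46.6] 84.0 floor 0.0211 eqdia 51.4
at t=16.2 open 1.000 grip 0.0 F [-0.1  0.1  0.1] tcp [ 0.4405 -0.1333  0.0175]
gripped t=16.5 open 0.728 grip 55.0 F [-0.5  0.5  5.6] tcp [ 0.4406 -0.1334  0.0178]
lifted t=17.6 open 0.728 grip 54.6 F [ 0.7 -0.  -1.6] tcp [ 0.4393 -0.133   0.1591]
down t=20.4 open 0.726 grip 55.2 F [-1.7 -0.8  2. ] tcp [0.423  0.198  0.0289]
open t=20.8 open 0.999 grip 0.0 F [-0.1 -0.4  0.4] tcp [0.4237 0.1983 0.029 ]
chk p2 321 zmed 0.0603 std 0.0034 [422.  199.3] [63.1 25.4] 83.7
chk p2 4170 zmed 0.0625 std 0.001 [522.8 188.1] [51.9 51.7] 84.0
```

View pics/p2.png

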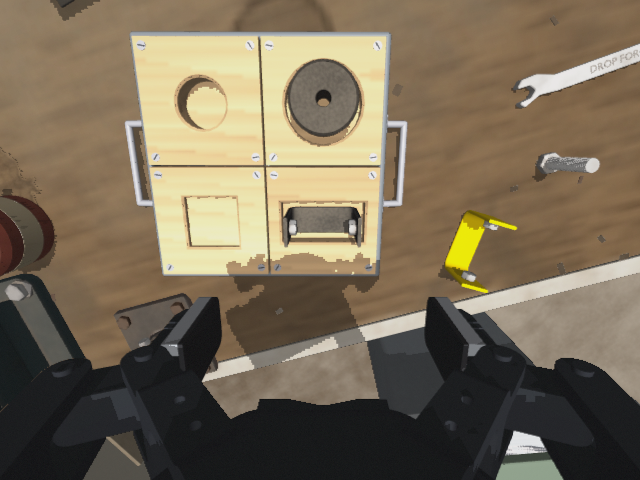

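The roller is centred in its round recess at (323,98). The bracket sits legs up in its slot at (322,226), and both measured heights match seated. Next is the long bolt.

```bash
python3 - <<'E'
from chk import *
chk('p2',(.4235,.1982),.009,.018,.03)
pick((.6246,-.2700),67,.027,50)
place((.5330,.2869),84,.007+.027+.001,'p3')
chk('p3',(.533,.287),.07,.09); chk('p3',(.4235,.1982),.05,.07)
E
```

```text
chk p2 2044 zmed 0.0133 std 0.0016 [421.1 198.9] [56.5 34.8] 84.1
at t=25.0 open 1.007 grip 0.0 F [-0.1  0.1  0.1] tcp [ 0.6252 -0.2703  0.028 ]
gripped t=25.7 open 0.174 grip 48.6 F [-1.2  1.1  2.1] tcp [ 0.6249 -0.2701  0.0274]
lifted t=26.7 open 0.171 grip 48.7 F [ 0.2  0.4 -0.2] tcp [ 0.6239 -0.2697  0.1587]
down t=30.2 open 0.172 grip 48.7 F [ 0.5  0.  -1.5] tcp [0.5331 0.287  0.0349]
open t=30.9 open 1.005 grip 0.0 F [0.3 0.6 0.2] tcp [0.533  0.2869 0.035 ]
chk p3 383 zmed 0.082 std 0.003 [531.5 285.8] [15.3 15. ] 32.2
chk p3 206 zmed 0.0569 std 0.0036 [426.5 198.8] [62.9 16.6] 84.1
```

View pics/p3.png

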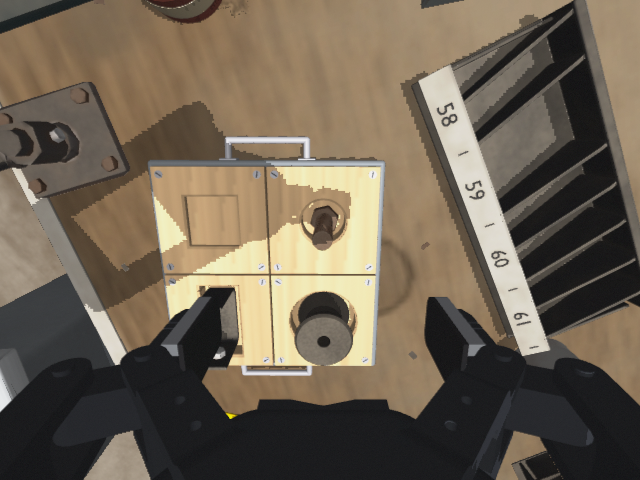

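The bolt stands on its head in the hole at (323,225), and its top at 82 mm means it is seated. The nut is next.

```bash
python3 - <<'E'
from chk import *
pick((.6287,-.1270),63.9,.005,50)
place((.4342,.2975),84,.022+.005+.001)
m.move_pose([.45,.22,.25],ori(rad(30))); m.sleep(.1); snap('wrist','p4'); st('end')
chk('p4',(.4342,.2975),.033,.045,.03); chk('p4',(.533,.287),.07,.09); chk('p4',(.4235,.1982),.05,.07);chk('p4',(.5226,.1878),.054,.075)
snap('top','top1')
E
```

```text
at t=35.0 open 1.001 grip 0.0 F [-0.4 -0.1  1.1] tcp [ 0.6293 -0.1271  0.0058]
gripped t=35.5 open 0.328 grip 49.7 F [0.1 0.2 2.3] tcp [ 0.6291 -0.1271  0.0055]
lifted t=36.7 open 0.329 grip 49.3 F [-0.9 -0.1 -0.6] tcp [ 0.628  -0.1268  0.1588]
down t=39.9 open 0.329 grip 49.4 F [ 0.5 -0.2 -1.7] tcp [0.4342 0.2976 0.0278]
open t=40.5 open 0.998 grip 0.0 F [ 0.4  0.3 -0. ] tcp [0.4343 0.2975 0.028 ]
end t=42.4 open 0.998 grip 0.0 F [ 0.  0. -0.] tcp [0.4496 0.2204 0.249 ]
chk p4 527 zmed 0.0374 std 0.0011 [434.6 297.3] [32.7 30.1] 84.2
chk p4 305 zmed 0.0822 std 0.0021 [531.7 285.7] [14.9 15.1] 41.4
chk p4 243 zmed 0.06 std 0.0035 [422.3 199.2] [63.1 24.8] 84.0
chk p4 2394 zmed 0.0625 std 0.0011 [522.4 187.9] [51.8 51.8] 5.1
```

View pics/p4.png

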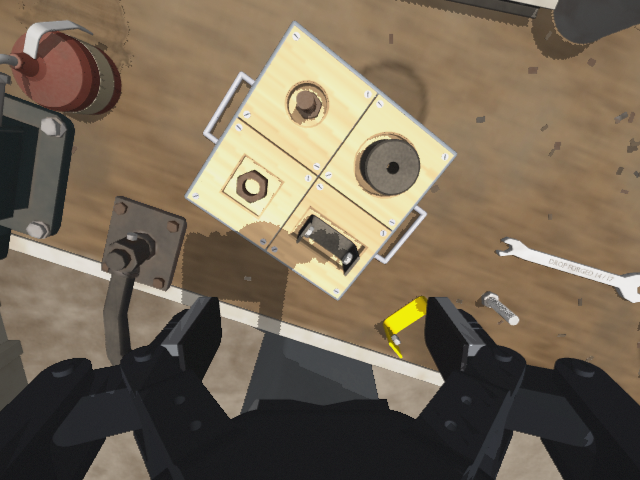

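View pics/top1.png

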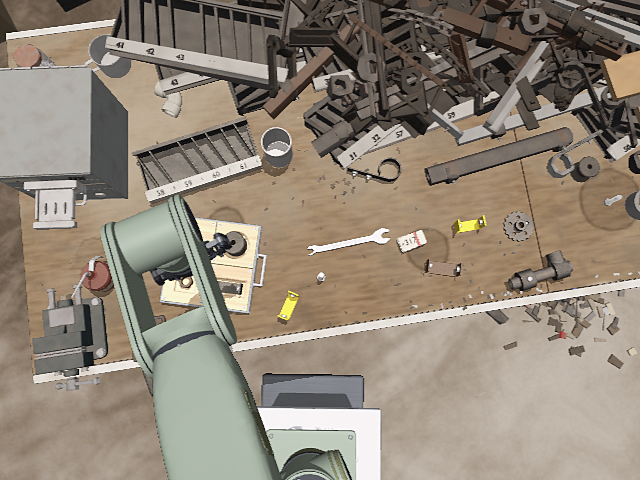

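The wrist view shows the bolt (306,102), roller (390,166), nut (252,186) and bracket (328,240), each inside its recess and at seated height. The top view shows the short bolt (321,277) and wide bracket (443,268) undisturbed.

```bash
python3 -c "
from h import *
print(m.job_done())"
```

```text
the job is handed in; nothing more can be done
None
```

The roller, narrow bracket, long bolt and nut are each seated in their recesses, the same way up as found. The wide bracket and short bolt were left standing where they were, and the job was handed in at about 42 s.

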